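# Clear down the rotary abrader after a test

### The job

The abrasion test is finished: clear the machine down. Pull the lift lever over until it clicks into its raised notch so that both abrading arms stay up, unscrew the knurled clamp nut, stand it on its white collar in the round dish on the machine's deck, then lift the specimen holder off and lay it flat, specimen up, in the large square tray; also lay every loose abrading wheel flat in the four-compartment tray, one to a compartment. Leave the cylindrical spare weight, the brush, the bottle and the dressing stone where they are.

Things in the scene. Friction and masses are not known exactly. Their poses are not given: they have to be found in the camera images.
- abrader: the fixed machine: light-grey housing 360 mm wide (its y) and 350 deep (its x, -105 to 245 mm), deck top 100 mm above the bench, green fascia on its front (-x). Origin on the bench under the spindle axis, z up. The 124 mm turntable, top 112 mm up, does not turn. Two abrading arms reach forward from behind it to wheels bearing on the specimen either side of the nut
- lift_lever (a joint): arm-lift lever angle, rad: 0 in the rear notch (arms down, the start), 1.22 in the front notch (arms up), where a sprung pawl drops in past 1.15 and holds it. Its axis runs along machine y, 114 mm over the bench at machine x 20, y 162 mm. At 0 it leans 0.61 rad back (+x), at 1.22 as much forward. It carries the arms: let go part-way it falls back. Takes 5 to 15 N at the knob
- lift_knob (a point): centre of the black ball knob, 25 mm across, at the end of the lift lever, 100 mm from the lever's axis on an 8 mm rod
- clamp_nut: knurled clamp nut: steel head 44 mm across (14 to 38 mm above its underside) on a white collar 58 mm across, 14 tall. Origin at the centre of its underside, z up. Screwed on, its underside is 118 mm above the bench. Right-hand thread: counter-clockwise from above loosens; it climbs 16 mm a turn and comes free after about 0.8 turn (5 rad), then lifts straight off
- spindle (a point): top of the threaded spindle, a 21 mm thick threaded post, on its axis 143 mm above the bench
- pivot_shaft (a point): middle of the shaft on which the two arms turn, 190 mm behind the spindle axis, 165 mm over the bench. Raised, the arms stand nearly upright between machine x 110 and 215 mm, up to 375 mm over the bench, within 100 mm either side of the middle; a fixed suction nozzle stands between them behind x 130 mm, 255 mm high
- nut_dish (a point): centre of the floor of the shallow round aluminium dish, 80 mm inside, at the front right corner of the deck; floor 103 mm above the bench, lip 3 mm higher
- holder: specimen holder: round aluminium plate 141 mm across, 250 g, a brown leather specimen on it (face 6 mm above its underside) inside a hoop rim (62.5 to 70.5 mm radius, top 20 mm above the underside) with a clamp lug (26 mm wide, out to 80 mm radius) on its own +x side; 28 mm hole round the spindle. Origin at the centre of its underside, z up. Its rim can be pinched from above
- holder_tray: fixed square steel tray for the holder, 190 mm outside, 178 mm inside; origin at the centre of its underside, floor 6 mm up, walls 10 mm high. The holder lies flat in it any way round
- wheel_tray: fixed square grey plastic tray, 147 mm outside, walls and dividers 5 mm thick and 10 mm high, floor 5 mm up, one divider each way: four compartments 66 mm square centred 35.5 mm either side of the middle along its x and y. Origin at the centre of its underside
- wheel1: a loose abrading wheel, one of two to four alike (None when this one is absent): a plain grey-green stone disc 52 mm across and 13 mm thick with a 16 mm bore, lying flat on the bench. Origin at its centre (mid-thickness), z along its axis; either face may be up
- wheel2: a loose abrading wheel, one of two to four alike (None when this one is absent): a plain grey-green stone disc 52 mm across and 13 mm thick with a 16 mm bore, lying flat on the bench. Origin at its centre (mid-thickness), z along its axis; either face may be up
- wheel3: a loose abrading wheel, one of two to four alike (None when this one is absent): a plain grey-green stone disc 52 mm across and 13 mm thick with a 16 mm bore, lying flat on the bench. Origin at its centre (mid-thickness), z along its axis; either face may be up
- wheel4: a loose abrading wheel, one of two to four alike (None when this one is absent): a plain grey-green stone disc 52 mm across and 13 mm thick with a 16 mm bore, lying flat on the bench. Origin at its centre (mid-thickness), z along its axis; either face may be up
- spare_mass: bystander, leave alone: steel cylinder weight 48 mm across, 40 mm tall with its knob; origin under its centre
- dust_brush: bystander, leave alone: a hand brush lying flat on the bench beyond the wheel tray
- spirit_bottle: bystander, leave alone: small bottle 48 mm across, 110 mm tall; origin under its centre
- dressing_stone: bystander, leave alone: grey stone block 90 x 35 x 18 mm; origin under its centre

How it is judged (in metres and radians):
On the way, in this order (a step that is already met when the one before it is completed fails the run):
1. the lift lever is in its raised notch (value of joint lift_lever above 1.15 rad), for 0.3 s.
2. the clamp nut is unscrewed and lifted clear of the spindle (value of joint lift_lever above 1.15 rad and z of clamp_nut in the frame of abrader above 0.146 m), for 0.1 s.
3. the holder is lifted off the spindle (value of joint lift_lever above 1.15 rad and horizontal distance between holder and spindle above 0.08 m), for 0.1 s.
At the end, for the whole second after the job is handed in: Lever in the raised notch (past 1.15 rad); nut upright on the dish floor within 14 mm of its centre; holder flat on its tray floor, specimen up, within 30 mm of the centre; every wheel present flat on the floor of a wheel-tray compartment; all at rest, tilts under 0.08 rad (value of joint lift_lever above 1.15 rad and horizontal distance between clamp_nut and nut_dish below 0.014 m and z of clamp_nut in the frame of abrader between 0.098 and 0.109 m and angle between each of clamp_nut, holder's own z axis and vertical below 0.08 rad and linear speed of each of clamp_nut, holder, wheel1, wheel2, wheel3, wheel4 below 0.02 m/s and horizontal distance between holder and holder_tray below 0.03 m and z of holder in the frame of holder_tray between 0.002 and 0.0095 m and x of wheel1 in the frame of wheel_tray between -0.07 and 0.07 m and y of wheel1 in the frame of wheel_tray between -0.07 and 0.07 m and z of wheel1 in the frame of wheel_tray between 0.008 and 0.0145 m and angle between the z axis of each of wheel1, wheel2, wheel3, wheel4 and the z axis of wheel_tray, either way round below 0.09 rad and x of wheel2 in the frame of wheel_tray between -0.07 and 0.07 m and y of wheel2 in the frame of wheel_tray between -0.07 and 0.07 m and z of wheel2 in the frame of wheel_tray between 0.008 and 0.0145 m and x of wheel3 in the frame of wheel_tray between -0.07 and 0.07 m and y of wheel3 in the frame of wheel_tray between -0.07 and 0.07 m and z of wheel3 in the frame of wheel_tray between 0.008 and 0.0145 m and x of wheel4 in the frame of wheel_tray between -0.07 and 0.07 m and y of wheel4 in the frame of wheel_tray between -0.07 and 0.07 m and z of wheel4 in the frame of wheel_tray between 0.008 and 0.0145 m); the robot touches nothing.
It fails at once if a bystander is moved more than 3 cm (distance of any of spare_mass, dust_brush, spirit_bottle, dressing_stone from where it was at the start of the episode above 0.03 m).
Of wheel1, wheel2, wheel3, wheel4 only 2 to 4 are there at a start; the rules pass over those that are not, and their reading is None.
At some moment in a run one of wheel1, wheel2, wheel3, wheel4 may be knocked a few centimetres aside while the robot is not near it.
Once in a run the grip may slacken for a moment while it holds something.
It also fails if it takes over 208 s, if anything falls off the work surface, if the arm or the gripper's body presses on something with over 40 N, if the wrist force passes 120 N, or if a joint passes its speed limit or range.

### The arm

A 7-joint arm with a two-finger parallel gripper is mounted at the origin on the work surface. World frame = base frame: x ahead of the robot, y to its left, z up, the work surface at z = 0. Lengths are in m, angles in degrees, forces in N, time in s.
With the tool pointing down it reaches from about 0.4 to 0.875 m from the base axis. Payload 6.5 kg.
Tool frame: the origin (TCP) lies midway between the tips of the shut fingers; the grasp point (between the pads) lies hold_point_z behind it (hold_point_z is the distance from the TCP to the grasp point, in m); z points along the fingers, y is the line along which they close (so a half turn about z gives the same grasp; the last joint's range is limited). The gripper opens to 88 mm and grips with 3 to 60 N. Pads are 18 mm wide; open, the fingers measure 123 mm over their backs; the gripper's body (75 mm by 187 mm) begins 45 mm behind the grasp point.
Start: joints at [59.92, 30.733, -0.252, 88.115, 0.149, 61.152, -4.079], TCP at [0.288, -0.583, 0.239] pointing down, gripper open.
Joint ranges: [-154.64, 154.64], [-21.42, 123.67], [-72.66, 72.17], [13.99, 137.28], [-74.86, 254.86], [10.95, 109.41], [-158.01, 158.01]. Speed limits (degrees/s): [136.94, 136.94, 180, 180, 180, 180, 180].

### API

Orientations are given as [roll, pitch, yaw] about the fixed x, y, z axes, in that order (R = Rz(yaw) Ry(pitch) Rx(roll)).
In Python, from rig import sense, capture, camera_info, finish_job, hold_point_z gives the robot as it stands.
- The arm moves only by the tool arm_command, never from a script. Its arguments are lists of equal length, an entry for each row: "translation": the shift along the tool's x, y, z normalised to -1 to 1, where 1 is 0.2 m, a list of three; "twist": the turn, a rotation vector about the tool's x, y, z normalised to -1 to 1, where 1 is 90 degrees, a list of three; "hand": the opening, from 0 (shut) to 1 (fully open). A call has 1 to 10 rows; each row is the pose to reach, as a shift and turn from the pose commanded when the call began, along the tool's axes at that moment; what a row does not reach only later rows make up. A row lasts 1/12 s, in which the tool goes at most 41.7 mm and 7.16 degrees, less where a joint would pass 70% of its speed; a pose out of reach is approached as far as the arm can. A call with a number of a shift or a turn outside -1 to 1 is refused whole. A call with a gripper value outside its range is refused whole. The fingers move at their own pace and stop on an object; "squeeze" is the grip in N (left out, the last holds). Time passes only in rows, so rows that repeat a pose let the fingers close. It gives the time, the measured TCP pose, the force, the opening and the grip force at its end, in the units of the state.
- sense(): the state, without advancing time (a new reading comes with each control period).
- capture(name): name is "scene" or "top"; returns the picture (420x560x3 uint8, blue, green, red); there is no depth.
- camera_info(name): a dict with "fx", "fy", "cx", "cy" (pixels), "rvec" (rotation vector, rad) and "tvec" (3), from world to camera coordinates, as OpenCV has them. Camera axes: x right, y down, z forward; pixel columns grow to the right and rows downward; lengths in m; the calibration is good to about 2 mm. A picture is of the moment at which its call begins. camera_info takes no time and is no camera call.
- finish_job(): hands the job in; it is judged then, once.
The state is a dict: "time": time; "qpos": joint angles; "joint_vel": joint speeds; "joint_efforts": joint torques, N m; "ee_pos": TCP position; "orientation": TCP orientation; "wrist_force": force on the tool from outside, world axes, zero at the start; "moment": the same for the moment, N m; "grip_width": finger opening in m; "grip_force": force on a finger pad.
Only numpy, scipy, OpenCV 4.12 (cv2) and the standard library are available. Lean on these libraries where they do the work, as an engineer would, in place of code of your own. Each camera call takes 0.05 s, during which the arm holds its last target. There are 200 camera calls.

## Working session

There is one attempt and no reset: what is moved stays moved. The work goes in short steps, Python scripts to look and compute and a tool call to move; the robot and the scene stay as the last step left them, time stands still between calls to the robot, and variables do not carry over. Pictures are saved under pics/ and viewed, at most 14 in all, crops included, and the job is handed in when it is done.

Besides the shell and the picture viewer there is one more tool, called after ">>>" by a JSON object that holds its "op" and its "data". arm_command: Moves the arm, as the interface text tells. Its arguments: {"type":"object","properties":{"translation":{"type":"array"},"twist":{"type":"array"},"hand":{"type":"array"},"squeeze":{"type":"number"}},"required":["translation","twist","hand"]}

```bash
ls; mkdir -p pics; python3 - <<'E'
from rig import *
import cv2
print(sense(), hold_point_z)
for n in("scene","top"):
    cv2.imwrite(f"pics/{n}0.png",cv2.resize(capture(n),(800,600),interpolation=cv2.INTER_CUBIC)); print(camera_info(n))
E
```

```text
pics
{'time': 0.0, 'qpos': array([59.92150972, 30.77934075, -0.25489564, 88.17051205,  0.14960429,
       61.15061753, -4.07773851]), 'joint_vel': array([-0.01986859,  0.01596841,  0.08568587,  0.009324  ,  0.03112285,
       -0.01533746,  0.01429016]), 'joint_efforts': array([-6.05966252e-04, -5.70981789e+01,  9.90725532e-01, -2.51603454e+01,
       -5.61486965e-02,  1.77909771e-02,  1.55263215e-04]), 'ee_pos': array([ 0.28756449, -0.58224493,  0.23781939]), 'orientation': array([-1.79900148e+02,  7.59211987e-03,  2.62921649e+01]), 'wrist_force': array([-0.23549914, -1.00187136, -0.6647307 ]), 'moment': array([-0.01493915, -0.0234114 , -0.01128147]), 'grip_force': 0.0, 'grip_width': 0.08839938894970625} 0.0187
{'fx': 451.13742253019285, 'fy': 451.13742253019285, 'cx': 284.54873830117225, 'cy': 208.6778332579199, 'rvec': array([ 2.0985628 ,  0.62722587, -0.30992763]), 'tvec': array([-0.51957377, -0.07377234,  1.39743757])}
{'fx': 412.743867621376, 'fy': 412.743867621376, 'cx': 280.3652846162068, 'cy': 215.1766250788934, 'rvec': array([ 2.15262958, -2.1777646 ,  0.10791059]), 'tvec': array([0.04061666, 0.58089147, 1.0406279 ])}
```

View pics/scene0.png

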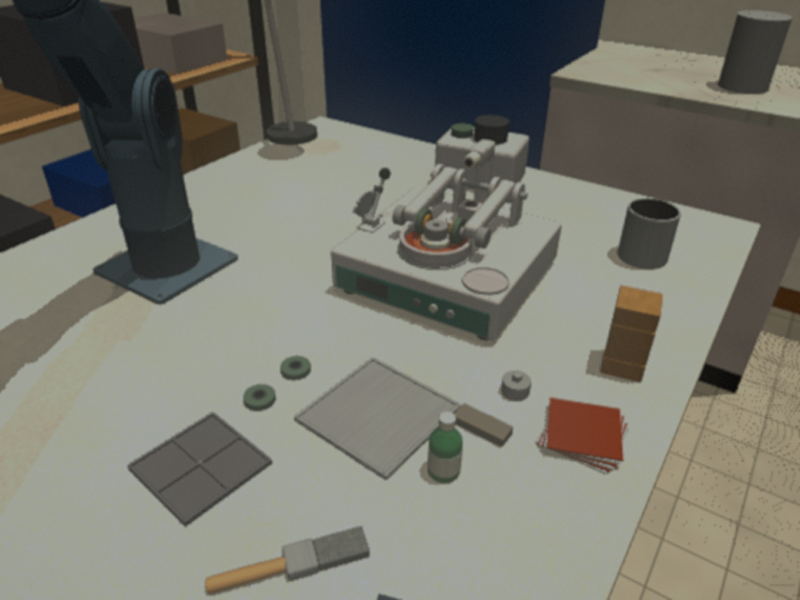

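View pics/top0.png

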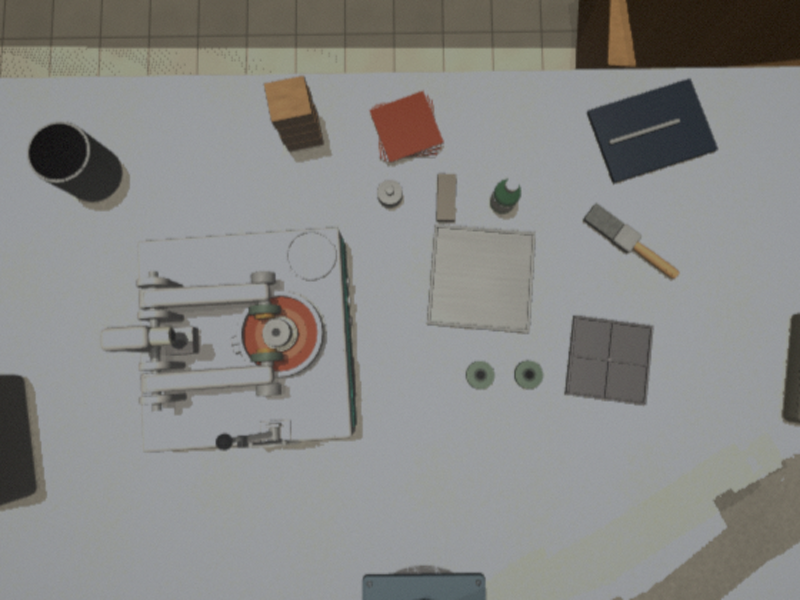

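The scene view shows two loose wheels, (259,397) and (295,367). The top view puts the lever knob at (224,441), the nut at (277,332), the dish at (312,256), the wheels at (480,375) and (529,375), and both trays. I'll enlarge the machine.

```bash
cat > h.py <<'E'
import numpy as np, cv2
from rig import *
from scipy.spatial.transform import Rotation as R
def ray(n,uv):
    c=camera_info(n); K=np.array([[c['fx'],0,c['cx']],[0,c['fy'],c['cy']],[0,0,1]])
    M=cv2.Rodrigues(c['rvec'])[0]; o=-M.T@c['tvec']
    return o, M.T@np.linalg.solve(K,[uv[0],uv[1],1])
def w(n,uv,z):
    o,d=ray(n,uv); return o+d*(z-o[2])/d[2]
def px(n,P):
    c=camera_info(n); K=np.array([[c['fx'],0,c['cx']],[0,c['fy'],c['cy']],[0,0,1]])
    return cv2.projectPoints(np.array(P,float).reshape(-1,3),c['rvec'],c['tvec'],K,None)[0].reshape(-1,2)
def crop(n,name,x,y,ww,hh,s):
    im=capture(n)[y:y+hh,x:x+ww]; cv2.imwrite(f"pics/{name}.png",cv2.resize(im,None,fx=s,fy=s,interpolation=cv2.INTER_CUBIC))
def to(p,yaw=None,rpy=None):
    """numbers for a move from current pose to p (world), yaw of tool (pointing down)"""
    s=sense(); T=R.from_euler('xyz',s['orientation'],degrees=True)
    G=R.from_euler('xyz',rpy if rpy is not None else [180,0,yaw],degrees=True) if (yaw is not None or rpy is not None) else T
    print('tr',np.round(T.inv().apply(np.array(p)-s['ee_pos'])/.2,3),'tw',np.round((T.inv()*G).as_rotvec(degrees=True)/90,3))
E
python3 - <<'E'
from h import *
crop("top","mach",90,150,170,175,3.4)
crop("top","rest",285,150,185,140,4.2)
E
```

```text
(no output)
```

View pics/mach.png

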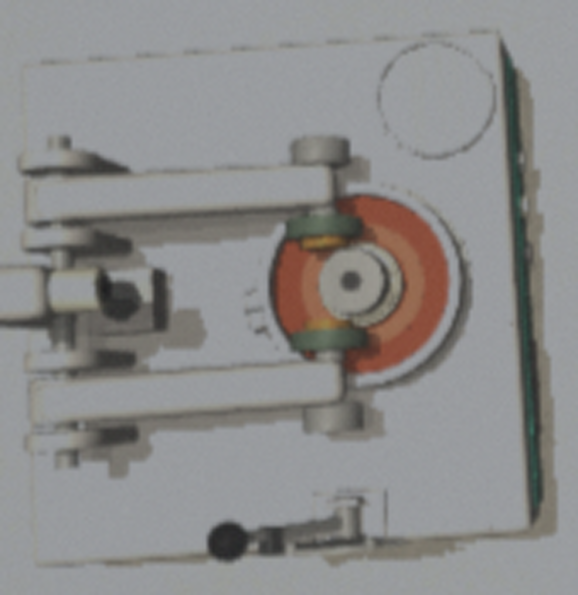

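View pics/rest.png

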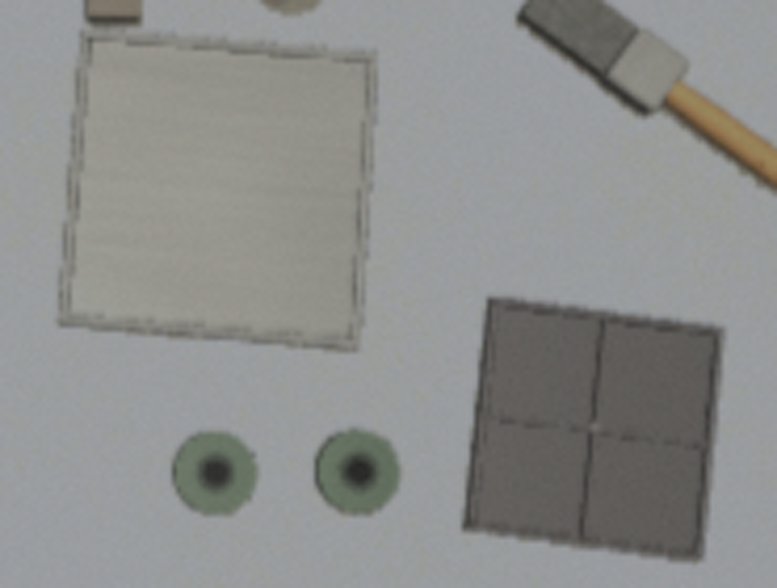

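The machine crop shows deck corners at (22,64), (498,31), (530,527) and (37,565), the dish at (437,99), the nut top at (351,282) and the knob at (228,541). In the second crop the wheels are at (215,473) and (358,472), and the trays are clearly outlined.

```bash
python3 - <<'E'
from h import *
from scipy.optimize import least_squares
f=lambda U,s,o:(np.array(U)+.5)/s-.5+o
M=lambda U:f(U,3.4,np.array([90,150])); T=lambda U:f(U,4.2,np.array([285,150]))
# machine: image right=machine -x ; bottom=+y
loc=np.array([[.245,-.18,.1],[-.105,-.18,.1],[-.105,.18,.1],[.245,.18,.1],[0,0,.156],[.02+.1*np.sin(.61),.162,.114+.1*np.cos(.61)]])
uv=M([[22,64],[498,31],[530,527],[37,565],[351,282],[228,541]])
pose=lambda p,l:np.c_[p[0]+np.cos(p[2])*l[:,0]-np.sin(p[2])*l[:,1],p[1]+np.sin(p[2])*l[:,0]+np.cos(p[2])*l[:,1],l[:,2]]
r=least_squares(lambda p:(px("top",pose(p,loc))-uv).ravel(),[.6,.2,1.57])
print('machine',r.x[:2],np.degrees(r.x[2]),np.round(r.fun.reshape(-1,2),2))
mp=lambda *l:np.round(pose(r.x,np.array([l])),4)
print('dish',w("top",M([437,99]),.105))
for n,l in dict(pivot=(.02,.162,.114),knob0=(.02+.0573,.162,.196),knob1=(.02-.0573,.162,.196),spin=(0,0,.143)).items(): print(n,mp(*l))
for n,c,z in(("htray",[[82,33],[376,53],[357,350],[59,324]],.01),("wtray",[[489,298],[721,327],[701,560],[464,529]],.01)):
    P=np.array([w("top",T(u),z) for u in c]); e=P[1]-P[0]; e2=P[2]-P[3]; e3=P[0]-P[3]; 
    print(n,P.mean(0),[np.degrees(np.arctan2(v[1],v[0])) for v in(e,e2,e3)],[np.linalg.norm(v) for v in(e,e2,e3)])
for c in([215,473],[358,472]): print('wheel',w("top",T(c),.013))
for n,u in dict(mass=(390,192),stone=(447,197),bottle=(508,190),brush=(610,225)).items(): print(n,w("top",np.array(u)*.7,.03))
E
```

```text
machine [0.53183231 0.2326215 ] 93.5366645280461 [[-0.99 -0.53]
 [ 0.82 -1.19]
 [ 0.81  1.23]
 [-1.45  0.92]
 [ 0.35 -0.56]
 [ 0.4  -0.05]]
dish [0.66457793 0.18416585 0.105     ]
pivot [[0.3689 0.2426 0.114 ]]
knob0 [[0.3654 0.2998 0.196 ]]
knob1 [[0.3724 0.1854 0.196 ]]
spin [[0.5318 0.2326 0.143 ]]
htray [ 0.63682849 -0.11613722  0.01      ] [np.float64(-94.70258592582786), np.float64(-95.67500329894986), np.float64(-5.4184575463963505)] [np.float64(0.18778129410809954), np.float64(0.18721263592273332), np.float64(0.18706110248836377)]
wtray [ 0.4835522  -0.34581767  0.01      ] [np.float64(-97.87054283674712), np.float64(-98.05440378494336), np.float64(-8.510999380821522)] [np.float64(0.14567022033725532), np.float64(0.14684554729763677), np.float64(0.1450056753000519)]
wheel [ 0.45819699 -0.10906689  0.013     ]
wheel [ 0.45781533 -0.1976608   0.013     ]
mass [0.79693869 0.05096394 0.03      ]
stone [ 0.7860476  -0.05458086  0.03      ]
bottle [ 0.79788904 -0.16790066  0.03      ]
brush [ 0.72928969 -0.35344834  0.03      ]
```

```bash
cat >> h.py <<'E'
def chain(*wp):
    """waypoints (x,y,z,yaw): numbers of one call per waypoint"""
    s=sense(); p=s['ee_pos']; T=R.from_euler('xyz',s['orientation'],degrees=True)
    for q in wp:
        G=R.from_euler('xyz',[180,0,q[3]],degrees=True); d=np.array(q[:3])-p; tw=(T.inv()*G).as_rotvec(degrees=True)
        print('tr',np.round(T.inv().apply(d)/.2,3),'tw',np.round(tw/90,3),'rows',round(max(np.linalg.norm(d)/.0417,np.linalg.norm(tw)/7.16),1)); p=np.array(q[:3]);T=G
def mach(mx,my,z): 
    a=np.radians(93.54); return np.round([.5318+np.cos(a)*mx-np.sin(a)*my,.2326+np.sin(a)*mx+np.cos(a)*my,z],4)
E
python3 - <<'E'
from h import *
print(mach(.1223,.162,.186))
chain((.43,-.44,.35,50),(.56,-.20,.36,70),(.56,.02,.36,100),(.50,.20,.36,130),(.37,.3437,.34,-176.5),(*mach(.1223,.162,.186),-176.5))
E
```

```text
[0.3626 0.3447 0.186 ]
tr [ 0.953 -0.324 -0.559] tw [-0.001 -0.    -0.263] rows 5.5
tr [ 1.337 -0.273 -0.05 ] tw [ 0.     0.    -0.222] rows 6.5
tr [ 1.034 -0.376 -0.   ] tw [ 0.     0.    -0.333] rows 5.3
tr [ 0.938 -0.139 -0.   ] tw [-0.     0.    -0.333] rows 4.6
tr [ 0.968 -0.036  0.1  ] tw [-0.     0.    -0.594] rows 7.5
tr [0.037 0.007 0.77 ] tw [0. 0. 0.] rows 3.7
```

>>> {"op": "arm_command", "data": {"translation": [[0.95,-0.32,-0.56],[0.95,-0.32,-0.56],[0.95,-0.32,-0.56],[0.95,-0.32,-0.56],[0.95,-0.32,-0.56],[0.95,-0.32,-0.56],[0.95,-0.32,-0.56]], "twist": [[0,0,-0.26],[0,0,-0.26],[0,0,-0.26],[0,0,-0.26],[0,0,-0.26],[0,0,-0.26],[0,0,-0.26]], "hand": [0,0,0,0,0,0,0]}}

```text
time: 0.78
ee_pos: [0.4355, -0.437, 0.3537]
orientation: [179.7, -0.2, 50.2]
wrist_force: [0.4, 0.4, -0.1]
grip_width: 0.0435
grip_force: 0.0
```

>>> {"op": "arm_command", "data": {"translation": [[1,-0.2,0],[1,-0.2,0],[1,-0.2,0],[1,-0.2,0],[1,-0.2,0],[1,-0.2,0]], "twist": [[0,0,-0.22],[0,0,-0.22],[0,0,-0.22],[0,0,-0.22],[0,0,-0.22],[0,0,-0.22]], "hand": [0,0,0,0,0,0]}}

```text
time: 1.28
ee_pos: [0.5323, -0.2543, 0.3503]
orientation: [-180.0, -0.3, 70.1]
wrist_force: [-0.2, 1.2, 0.3]
grip_width: 0.0037
grip_force: 0.0
```

>>> {"op": "arm_command", "data": {"translation": [[1,-0.2,0],[1,-0.2,0],[1,-0.2,0],[1,-0.2,0],[1,-0.2,0],[1,-0.2,0],[1,-0.2,0]], "twist": [[0,0,-0.4],[0,0,-0.4],[0,0,-0.4],[0,0,-0.4],[0,0,-0.4],[0,0,-0.4],[0,0,-0.4]], "hand": [0,0,0,0,0,0,0]}}

```text
time: 1.87
ee_pos: [0.5612, -0.06, 0.3502]
orientation: [-180.0, -0.0, 105.7]
wrist_force: [-0.2, -0.5, 0.2]
grip_width: 0.0004
grip_force: 0.0
```

```bash
python3 - <<'E'
from h import *
s=sense();print(s['time'],s['ee_pos'],s['orientation'],s['grip_width'],s['qpos'])
chain((.50,.20,.36,130),(.37,.3437,.34,-176.5),(*mach(.1223,.162,.186),-176.5))
E
```

```text
1.8667 [ 0.56122681 -0.06000082  0.35022754] [-1.79966188e+02 -3.53225243e-02  1.05692152e+02] 0.0004304112045471091 [ 23.45326826  18.97736617 -28.22236861  92.22294284   9.32047371
  71.19462171   9.20165135]
tr [ 1.334  0.057 -0.048] tw [-0.   -0.   -0.27] rows 6.4
tr [ 0.968 -0.036  0.1  ] tw [-0.     0.    -0.594] rows 7.5
tr [0.037 0.007 0.77 ] tw [0. 0. 0.] rows 3.7
```

>>> {"op": "arm_command", "data": {"translation": [[1,0.05,-0.05],[1,0.05,-0.05],[1,0.05,-0.05],[1,0.05,-0.05],[1,0.05,-0.05],[1,0.05,-0.05]], "twist": [[0,0,-0.27],[0,0,-0.27],[0,0,-0.27],[0,0,-0.27],[0,0,-0.27],[0,0,-0.27]], "hand": [0,0,0,0,0,0]}}

```text
time: 2.37
ee_pos: [0.5157, 0.1396, 0.3612]
orientation: [179.9, -0.1, 130.2]
wrist_force: [-0.7, -0.2, 0.0]
grip_width: 0.0001
grip_force: 0.0
```

```bash
python3 - <<'E'
from h import *
chain((.43,.27,.35,155),(.3626,.3447,.34,-176.5),(*mach(.1223,.162,.186),-176.5))
E
```

```text
tr [0.775 0.093 0.058] tw [ 0.002 -0.001 -0.276] rows 3.8
tr [0.463 0.196 0.05 ] tw [-0.     0.    -0.317] rows 4.0
tr [ 0.   -0.    0.77] tw [0. 0. 0.] rows 3.7
```

>>> {"op": "arm_command", "data": {"translation": [[0.78,0.09,0.05],[0.78,0.09,0.05],[0.78,0.09,0.05],[0.78,0.09,0.05],[0.78,0.09,0.05]], "twist": [[0,0,-0.28],[0,0,-0.28],[0,0,-0.28],[0,0,-0.28],[0,0,-0.28]], "hand": [0,0,0,0,0]}}

```text
time: 2.78
ee_pos: [0.4281, 0.2691, 0.3505]
orientation: [179.9, -0.1, 155.5]
wrist_force: [-0.6, 0.1, -0.4]
grip_width: 0.0003
grip_force: 0.0
```

>>> {"op": "arm_command", "data": {"translation": [[0.46,0.2,0.05],[0.46,0.2,0.05],[0.46,0.2,0.05],[0.46,0.2,0.05],[0.46,0.2,0.05],[0.46,0.2,0.05]], "twist": [[0,0,-0.32],[0,0,-0.32],[0,0,-0.32],[0,0,-0.32],[0,0,-0.32],[0,0,-0.32]], "hand": [0,0,0,0,0,0]}}

```text
time: 3.28
ee_pos: [0.3669, 0.3386, 0.3402]
orientation: [-179.9, -0.0, -176.7]
wrist_force: [-0.1, 0.6, 1.0]
grip_width: 0.0005
grip_force: 0.0
```

```bash
python3 - <<'E'
from h import *
print(sense()['ee_pos'],sense()['orientation'])
chain((*mach(.1223,.162,.186),-176.5))
crop("top","m2",90,200,170,130,4.6)
E
```

```text
[0.36690778 0.33855161 0.34018928] [-1.79939423e+02 -2.03045906e-02 -1.76655426e+02]
tr [0.019 0.033 0.771] tw [-0.001 -0.    -0.002] rows 3.7
```

View pics/m2.png

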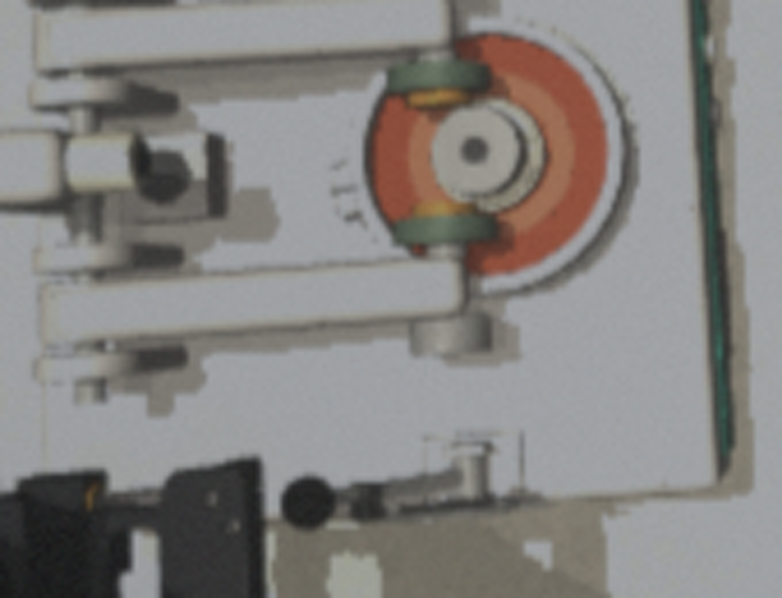

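The crop shows the gripper, at the left, behind the knob at (308,502) with clearance. I'll go down, then push forward.

>>> {"op": "arm_command", "data": {"translation": [[0.02,0.035,0.77],[0.02,0.035,0.77],[0.02,0.035,0.77],[0.02,0.035,0.77],[0.02,0.035,0.77],[0.02,0.035,0.77]], "twist": [[0,0,0],[0,0,0],[0,0,0],[0,0,0],[0,0,0],[0,0,0]], "hand": [0,0,0,0,0,0]}}

```text
time: 3.83
ee_pos: [0.3611, 0.3459, 0.1862]
orientation: [-179.9, -0.1, -176.4]
wrist_force: [0.5, 0.7, 0.8]
grip_width: -0.0
grip_force: 0.0
```

```bash
python3 - <<'E'
from h import *
s=sense();T=R.from_euler('xyz',s['orientation'],degrees=True);print(s['ee_pos'],s['wrist_force'])
for th in (0,.2,.4,.61,.8,1,1.1,1.2,1.25):
    print(th,np.round(T.inv().apply(mach(.02-.1*np.sin(th-.61)+.03,.162,.114+.1*np.cos(th-.61)-.01)-s['ee_pos'])/.2,3))
E
```

```text
[0.36110953 0.34590629 0.18622364] [0.48144267 0.65894193 0.79594843]
0 [-0.007 -0.082  0.001]
0.2 [-0.007 -0.169 -0.047]
0.4 [-0.006 -0.264 -0.077]
0.61 [-0.006 -0.368 -0.088]
0.8 [-0.006 -0.462 -0.079]
1 [-0.007 -0.558 -0.05 ]
1.1 [-0.006 -0.604 -0.029]
1.2 [-0.007 -0.646 -0.003]
1.25 [-0.006 -0.667  0.011]
```

>>> {"op": "arm_command", "data": {"translation": [[-0.006,-0.06,0],[-0.006,-0.11,-0.02],[-0.006,-0.16,-0.045],[-0.006,-0.21,-0.06],[-0.006,-0.26,-0.077],[-0.006,-0.32,-0.085],[-0.006,-0.37,-0.088],[-0.006,-0.42,-0.083],[-0.006,-0.46,-0.079],[-0.006,-0.51,-0.065]], "twist": [[0,0,0],[0,0,0],[0,0,0],[0,0,0],[0,0,0],[0,0,0],[0,0,0],[0,0,0],[0,0,0],[0,0,0]], "hand": [0,0,0,0,0,0,0,0,0,0]}}

```text
time: 4.67
ee_pos: [0.3719, 0.2494, 0.2043]
orientation: [179.6, 0.5, -176.3]
wrist_force: [-0.9, 4.8, 4.8]
grip_width: 0.0006
grip_force: 2.8
```

>>> {"op": "arm_command", "data": {"translation": [[0,-0.03,0.01],[0,-0.06,0.02],[0,-0.09,0.03],[0,-0.11,0.045]], "twist": [[0,0,0],[0,0,0],[0,0,0],[0,0,0]], "hand": [0,0,0,0]}}

```text
time: 5.0
ee_pos: [0.3713, 0.2242, 0.192]
orientation: [179.9, 0.2, -176.3]
wrist_force: [-0.2, 2.2, 3.3]
grip_width: 0.0003
grip_force: 1.9
```

```bash
python3 - <<'E'
from h import *
crop("top","m3",90,200,170,130,4.6)
E
```

```text
(no output)
```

View pics/m3.png

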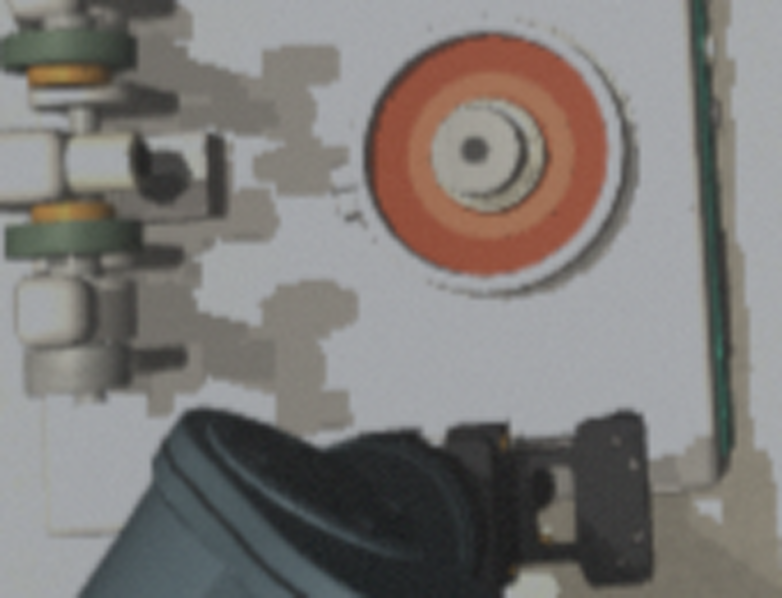

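The arms are nearly upright and the knob sits under the gripper. I'll push a little further, until the notch resists.

>>> {"op": "arm_command", "data": {"translation": [[0,-0.02,0.0],[0,-0.04,0.01],[0,-0.06,0.01],[0,-0.07,0.01],[0,-0.07,0.01]], "twist": [[0,0,0],[0,0,0],[0,0,0],[0,0,0],[0,0,0]], "hand": [0,0,0,0,0]}}

```text
time: 5.47
ee_pos: [0.3703, 0.2132, 0.1888]
orientation: [179.6, 0.0, -176.1]
wrist_force: [-0.2, 14.5, -8.7]
grip_width: 0.0003
grip_force: 7.1
```

>>> {"op": "arm_command", "data": {"translation": [[0,-0.02,0.0],[0,-0.03,0.0],[0,-0.03,0.0]], "twist": [[0,0,0],[0,0,0],[0,0,0]], "hand": [0,0,0]}}

```text
time: 5.72
ee_pos: [0.3703, 0.2127, 0.1894]
orientation: [179.0, 0.2, -175.9]
wrist_force: [-2.0, 30.7, -17.5]
grip_width: 0.0006
grip_force: 14.6
```

>>> {"op": "arm_command", "data": {"translation": [[0,0.06,0.0],[0,0.1,0.0],[0,0.12,-0.2],[0,0.12,-0.5],[0,0.12,-0.8],[0,0.12,-0.9],[0,0.12,-0.9]], "twist": [[0,0,0],[0,0,0],[0,0,0],[0,0,0],[0,0,0],[0,0,0],[0,0,0]], "hand": [0,0,0,0,0,0,0]}}

```text
time: 6.3
ee_pos: [0.3709, 0.2279, 0.3734]
orientation: [180.0, 0.3, -176.2]
wrist_force: [0.9, -0.3, 0.8]
grip_width: 0.0003
grip_force: 0.0
```

```bash
python3 - <<'E'
from h import *
print(sense()['qpos'])
chain((.44,.16,.36,-176),(.5318,.2326,.36,176),(.5318,.2326,.20,176))
crop("scene","s3",200,60,220,170,3.6)
E
```

```text
[ 17.18338459   6.02876998 -57.63505137 106.06513959   5.57636717
  70.54849247  51.60276636]
tr [-0.322 -0.361  0.069] tw [ 0.     0.003 -0.003] rows 2.3
tr [-0.483  0.33   0.   ] tw [-0.    -0.     0.089] rows 2.8
tr [ 0.  -0.   0.8] tw [0. 0. 0.] rows 3.8
```

View pics/s3.png

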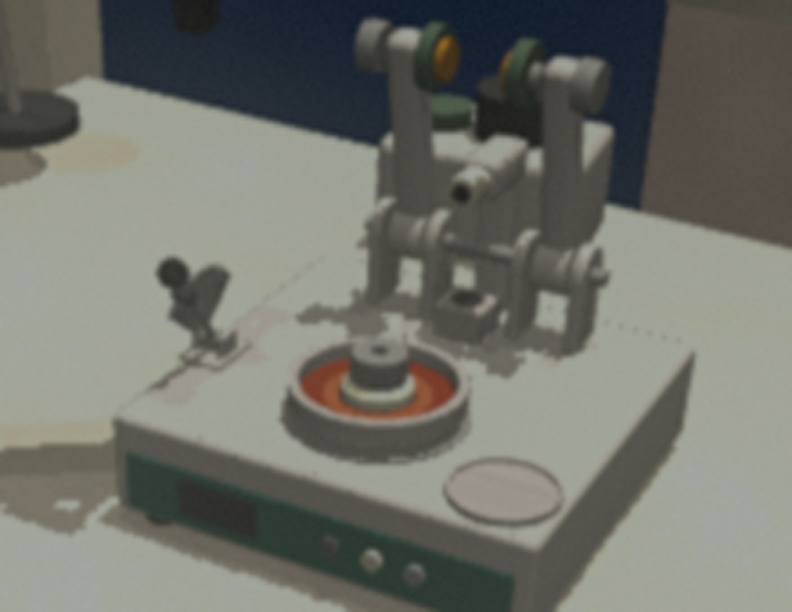

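The lever holds its raised position and both arms are up. Next is the nut.

```bash
python3 - <<'E'
from h import *
chain((.5318,.2326,.36,115),(.5318,.2326,.34,46),(.5318,.2326,.25,6),(.5318,.2326,.135,6))
E
```

```text
tr [-0.8   -0.029  0.075] tw [0.003 0.004 0.764] rows 9.6
tr [-0.  -0.   0.1] tw [-0.    -0.     0.767] rows 9.6
tr [ 0.   -0.    0.45] tw [ 0.    -0.     0.444] rows 5.6
tr [ 0.    -0.     0.575] tw [0. 0. 0.] rows 2.8
```

>>> {"op": "arm_command", "data": {"translation": [[-0.8,-0.03,0.075],[-0.8,-0.03,0.075],[-0.8,-0.03,0.075],[-0.8,-0.03,0.075],[-0.8,-0.03,0.075],[-0.8,-0.03,0.075],[-0.8,-0.03,0.075],[-0.8,-0.03,0.075],[-0.8,-0.03,0.075],[-0.8,-0.03,0.075]], "twist": [[0,0,0.765],[0,0,0.765],[0,0,0.765],[0,0,0.765],[0,0,0.765],[0,0,0.765],[0,0,0.765],[0,0,0.765],[0,0,0.765],[0,0,0.765]], "hand": [0.68,0.68,0.68,0.68,0.68,0.68,0.68,0.68,0.68,0.68]}}

```text
time: 7.18
ee_pos: [0.5294, 0.2306, 0.3523]
orientation: [-179.8, 0.1, 114.5]
wrist_force: [0.6, -0.2, 0.2]
grip_width: 0.0599
grip_force: 0.0
```

>>> {"op": "arm_command", "data": {"translation": [[0,0,0.1],[0,0,0.1],[0,0,0.1],[0,0,0.1],[0,0,0.1],[0,0,0.1],[0,0,0.1],[0,0,0.1],[0,0,0.1],[0,0,0.1]], "twist": [[0,0,0.765],[0,0,0.765],[0,0,0.765],[0,0,0.765],[0,0,0.765],[0,0,0.765],[0,0,0.765],[0,0,0.765],[0,0,0.765],[0,0,0.765]], "hand": [0.68,0.68,0.68,0.68,0.68,0.68,0.68,0.68,0.68,0.68]}}

```text
time: 8.02
ee_pos: [0.5292, 0.2306, 0.3323]
orientation: [180.0, 0.2, 45.7]
wrist_force: [-0.2, -0.2, -0.2]
grip_width: 0.06
grip_force: 0.0
```

```bash
python3 - <<'E'
from h import *
print(sense()['qpos'])
chain((.5318,.2326,.25,6),(.5318,.2326,.135,6))
E
```

```text
[ -8.47321924  20.89432721 -25.76649542  91.78991989   9.58351678
  69.72037763 -80.45651537]
tr [0.018 0.002 0.411] tw [0.001 0.002 0.441] rows 5.5
tr [ 0.    -0.     0.575] tw [0. 0. 0.] rows 2.8
```

>>> {"op": "arm_command", "data": {"translation": [[0.018,0.002,0.41],[0.018,0.002,0.41],[0.018,0.002,0.41],[0.018,0.002,0.41],[0.018,0.002,0.41],[0.018,0.002,0.41],[0.018,0.002,0.41]], "twist": [[0,0,0.44],[0,0,0.44],[0,0,0.44],[0,0,0.44],[0,0,0.44],[0,0,0.44],[0,0,0.44]], "hand": [0.68,0.68,0.68,0.68,0.68,0.68,0.68]}}

```text
time: 8.6
ee_pos: [0.5319, 0.233, 0.2504]
orientation: [179.9, 0.2, 6.3]
wrist_force: [-0.1, 0.6, 0.1]
grip_width: 0.0601
grip_force: 0.0
```

>>> {"op": "arm_command", "data": {"translation": [[0,0,0.2],[0,0,0.4],[0,0,0.5],[0,0,0.56],[0,0,0.57],[0,0,0.57]], "twist": [[0,0,0],[0,0,0],[0,0,0],[0,0,0],[0,0,0],[0,0,0]], "hand": [0.68,0.68,0.68,0.68,0.68,0.68]}}

```text
time: 9.1
ee_pos: [0.5325, 0.2341, 0.1375]
orientation: [180.0, 0.1, 6.5]
wrist_force: [0.1, 0.6, 0.2]
grip_width: 0.0602
grip_force: 0.0
```

>>> {"op": "arm_command", "data": {"translation": [[0,0,0],[0,0,0],[0,0,0],[0,0,0],[0,0,0]], "twist": [[0,0,0],[0,0,0],[0,0,0],[0,0,0],[0,0,0]], "hand": [0.35,0.35,0.35,0.35,0.35], "squeeze": 40}}

```text
time: 9.52
ee_pos: [0.5337, 0.2348, 0.1392]
orientation: [-180.0, -0.1, 6.5]
wrist_force: [-1.1, -1.2, 6.4]
grip_width: 0.0428
grip_force: 40.0
```

>>> {"op": "arm_command", "data": {"translation": [[0,0,-0.0016],[0,0,-0.0031],[0,0,-0.0047],[0,0,-0.0062],[0,0,-0.0078],[0,0,-0.0093],[0,0,-0.0109],[0,0,-0.0124],[0,0,-0.014],[0,0,-0.0156]], "twist": [[0,0,-0.0775],[0,0,-0.155],[0,0,-0.2325],[0,0,-0.31],[0,0,-0.3875],[0,0,-0.465],[0,0,-0.5425],[0,0,-0.62],[0,0,-0.6975],[0,0,-0.775]], "hand": [0.35,0.35,0.35,0.35,0.35,0.35,0.35,0.35,0.35,0.35]}}

```text
time: 10.35
ee_pos: [0.5326, 0.2353, 0.1417]
orientation: [180.0, -0.1, 76.6]
wrist_force: [-2.3, 0.6, 3.1]
grip_width: 0.0425
grip_force: 40.0
```

Smooth, so I'll keep turning.

>>> {"op": "arm_command", "data": {"translation": [[0,0,-0.0016],[0,0,-0.0031],[0,0,-0.0047],[0,0,-0.0062],[0,0,-0.0078],[0,0,-0.0093],[0,0,-0.0109],[0,0,-0.0124],[0,0,-0.014],[0,0,-0.0156]], "twist": [[0,0,-0.0775],[0,0,-0.155],[0,0,-0.2325],[0,0,-0.31],[0,0,-0.3875],[0,0,-0.465],[0,0,-0.5425],[0,0,-0.62],[0,0,-0.6975],[0,0,-0.775]], "hand": [0.35,0.35,0.35,0.35,0.35,0.35,0.35,0.35,0.35,0.35]}}

```text
time: 11.18
ee_pos: [0.5316, 0.2345, 0.1447]
orientation: [-179.9, -0.0, 146.3]
wrist_force: [-4.7, -0.8, 5.0]
grip_width: 0.0426
grip_force: 40.0
```

>>> {"op": "arm_command", "data": {"translation": [[0,0,-0.0016],[0,0,-0.0031],[0,0,-0.0047],[0,0,-0.0062],[0,0,-0.0078],[0,0,-0.0093],[0,0,-0.0109],[0,0,-0.0124],[0,0,-0.014],[0,0,-0.0156]], "twist": [[0,0,-0.0775],[0,0,-0.155],[0,0,-0.2325],[0,0,-0.31],[0,0,-0.3875],[0,0,-0.465],[0,0,-0.5425],[0,0,-0.62],[0,0,-0.6975],[0,0,-0.775]], "hand": [0.35,0.35,0.35,0.35,0.35,0.35,0.35,0.35,0.35,0.35]}}

```text
time: 12.02
ee_pos: [0.5324, 0.2336, 0.1477]
orientation: [-179.9, -0.1, -144.0]
wrist_force: [-2.6, -3.5, 5.8]
grip_width: 0.0427
grip_force: 40.0
```

```bash
python3 - <<'E'
from h import *
print(sense()['qpos'],sense()['moment'])
crop("scene","s4",250,120,120,90,5)
E
```

```text
[ 14.14243884  47.35744691 -63.00039756 100.42224798  47.28673467
  63.29822368  61.11341614] [-0.57960855  0.5063325  -0.07662908]
```

View pics/s4.png

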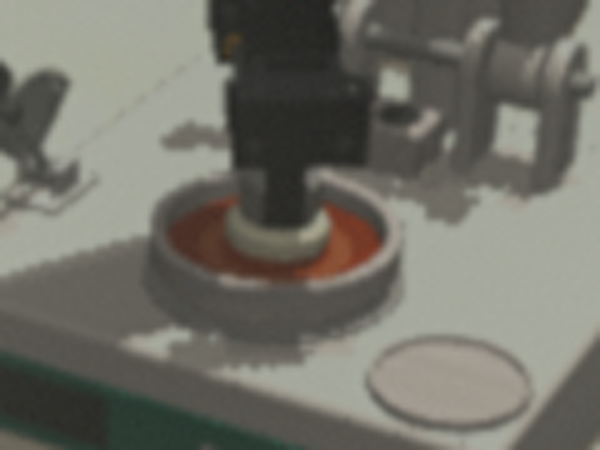

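The nut is climbing: its collar is well clear of the specimen at (277,237). I'll continue to about 290°.

>>> {"op": "arm_command", "data": {"translation": [[0,0,-0.0016],[0,0,-0.0031],[0,0,-0.0047],[0,0,-0.0062],[0,0,-0.0078],[0,0,-0.0093],[0,0,-0.0109],[0,0,-0.0124],[0,0,-0.014],[0,0,-0.0156]], "twist": [[0,0,-0.0775],[0,0,-0.155],[0,0,-0.2325],[0,0,-0.31],[0,0,-0.3875],[0,0,-0.465],[0,0,-0.5425],[0,0,-0.62],[0,0,-0.6975],[0,0,-0.775]], "hand": [0.35,0.35,0.35,0.35,0.35,0.35,0.35,0.35,0.35,0.35]}}

```text
time: 12.9
ee_pos: [0.5329, 0.2337, 0.1509]
orientation: [-180.0, -0.1, -74.2]
wrist_force: [-2.2, -1.8, 5.7]
grip_width: 0.0427
grip_force: 40.0
```

>>> {"op": "arm_command", "data": {"translation": [[0,0,-0.0016],[0,0,-0.0031],[0,0,-0.005]], "twist": [[0,0,-0.0775],[0,0,-0.155],[0,0,-0.21]], "hand": [0.35,0.35,0.35]}}

```text
time: 13.15
ee_pos: [0.5331, 0.2337, 0.1518]
orientation: [180.0, -0.1, -55.3]
wrist_force: [-0.6, -2.1, 3.0]
grip_width: 0.0425
grip_force: 40.0
```

```bash
python3 - <<'E'
from h import *
print(sense()['qpos'],sense()['moment'])
E
```

```text
[ 17.57542798  52.4083604  -70.95466571 100.07631847  53.522934
  68.87831545 145.76126694] [-0.31883075  0.17186026 -0.07916916]
```

>>> {"op": "arm_command", "data": {"translation": [[0,0,-0.01],[0,0,-0.02],[0,0,-0.03],[0,0,-0.04]], "twist": [[0,0,0],[0,0,0],[0,0,0],[0,0,0]], "hand": [0.35,0.35,0.35,0.35]}}

```text
time: 13.48
ee_pos: [0.5326, 0.2343, 0.1593]
orientation: [180.0, -0.0, -55.7]
wrist_force: [0.2, -0.3, -1.3]
grip_width: 0.0426
grip_force: 40.0
```

>>> {"op": "arm_command", "data": {"translation": [[0,0,-0.1],[0,0,-0.2],[0,0,-0.3],[0,0,-0.4],[0,0,-0.4],[0,0,-0.4]], "twist": [[0,0,0],[0,0,0],[0,0,0],[0,0,0],[0,0,0.08],[0,0,0.1]], "hand": [0.35,0.35,0.35,0.35,0.35,0.35]}}

```text
time: 13.98
ee_pos: [0.533, 0.2351, 0.2409]
orientation: [-179.8, -0.0, -65.0]
wrist_force: [0.1, -0.2, -3.2]
grip_width: 0.0426
grip_force: 40.0
```

>>> {"op": "arm_command", "data": {"translation": [[0,0,0],[0,0,0],[0,0,0],[0,0,0],[0,0,0],[0,0,0],[0,0,0],[0,0,0],[0,0,0],[0,0,0]], "twist": [[0,0,0.775],[0,0,0.775],[0,0,0.775],[0,0,0.775],[0,0,0.775],[0,0,0.775],[0,0,0.775],[0,0,0.775],[0,0,0.775],[0,0,0.775]], "hand": [0.35,0.35,0.35,0.35,0.35,0.35,0.35,0.35,0.35,0.35]}}

```text
time: 14.82
ee_pos: [0.5323, 0.2347, 0.2394]
orientation: [180.0, 0.0, -134.8]
wrist_force: [0.4, 0.6, -2.0]
grip_width: 0.0428
grip_force: 40.0
```

>>> {"op": "arm_command", "data": {"translation": [[0,0,0],[0,0,0],[0,0,0],[0,0,0],[0,0,0],[0,0,0],[0,0,0],[0,0,0],[0,0,0],[0,0,0]], "twist": [[0,0,0.775],[0,0,0.775],[0,0,0.775],[0,0,0.775],[0,0,0.775],[0,0,0.775],[0,0,0.775],[0,0,0.775],[0,0,0.775],[0,0,0.775]], "hand": [0.35,0.35,0.35,0.35,0.35,0.35,0.35,0.35,0.35,0.35]}}

```text
time: 15.65
ee_pos: [0.5322, 0.2348, 0.2393]
orientation: [180.0, -0.0, 155.5]
wrist_force: [0.2, 0.2, -0.9]
grip_width: 0.0427
grip_force: 40.0
```

```bash
python3 - <<'E'
from h import *
print(sense()['qpos'],sense()['grip_width'])
chain((.6646,.1842,.20,100),(.6646,.1842,.126,100))
E
```

```text
[  0.32806912  29.11459287 -38.92226609  97.08227734  20.41823481
  61.08589185  20.42101873] 0.042719707594859484
tr [-0.707  0.044  0.196] tw [ 0.    -0.     0.617] rows 7.8
tr [ 0.   -0.    0.37] tw [0. 0. 0.] rows 1.8
```

>>> {"op": "arm_command", "data": {"translation": [[-0.7,0.045,0.19],[-0.7,0.045,0.19],[-0.7,0.045,0.19],[-0.7,0.045,0.19],[-0.7,0.045,0.19],[-0.7,0.045,0.19],[-0.7,0.045,0.19],[-0.7,0.045,0.19],[-0.7,0.045,0.19],[-0.7,0.045,0.19]], "twist": [[0,0,0.62],[0,0,0.62],[0,0,0.62],[0,0,0.62],[0,0,0.62],[0,0,0.62],[0,0,0.62],[0,0,0.62],[0,0,0.62],[0,0,0.62]], "hand": [0.35,0.35,0.35,0.35,0.35,0.35,0.35,0.35,0.35,0.35]}}

```text
time: 16.48
ee_pos: [0.6637, 0.1859, 0.2011]
orientation: [-180.0, -0.0, 100.3]
wrist_force: [0.8, 0.2, -2.1]
grip_width: 0.0424
grip_force: 40.0
```

```bash
python3 - <<'E'
from h import *
print(sense()['ee_pos'],sense()['orientation'],sense()['grip_width'])
chain((.6646,.185,.127,100))
crop("top","d1",150,140,100,75,6)
E
```

```text
[0.66373197 0.18592561 0.20113574] [-1.79981783e+02 -8.11687601e-03  1.00265310e+02] 0.04244764670111341
tr [-0.005  0.004  0.371] tw [-0.    -0.     0.003] rows 1.8
```

View pics/d1.png

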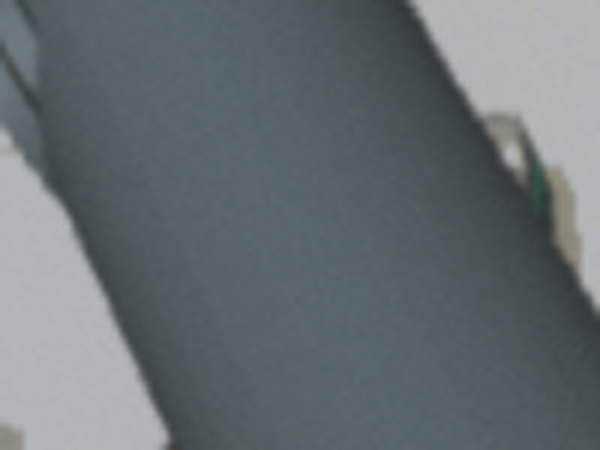

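The arm hides the dish from above. The force and gripper width show the nut is held, so I'll lower it with small steps at the end.

>>> {"op": "arm_command", "data": {"translation": [[-0.005,0.004,0.15],[-0.005,0.004,0.28],[-0.005,0.004,0.34],[-0.005,0.004,0.36],[-0.005,0.004,0.37],[-0.005,0.004,0.37]], "twist": [[0,0,0],[0,0,0],[0,0,0],[0,0,0],[0,0,0],[0,0,0]], "hand": [0.35,0.35,0.35,0.35,0.35,0.35]}}

```text
time: 17.03
ee_pos: [0.6656, 0.1849, 0.128]
orientation: [179.9, -0.0, 100.1]
wrist_force: [0.7, 0.5, -1.5]
grip_width: 0.0425
grip_force: 40.0
```

>>> {"op": "arm_command", "data": {"translation": [[0,0,0.006],[0,0,0.012],[0,0,0.015],[0,0,0.015]], "twist": [[0,0,0],[0,0,0],[0,0,0],[0,0,0]], "hand": [0.35,0.35,0.35,0.35]}}

```text
time: 17.37
ee_pos: [0.6653, 0.1846, 0.1247]
orientation: [180.0, -0.0, 100.1]
wrist_force: [0.0, -0.4, -1.3]
grip_width: 0.0429
grip_force: 40.0
```

>>> {"op": "arm_command", "data": {"translation": [[0,0,0.005],[0,0,0.01],[0,0,0.015],[0,0,0.015]], "twist": [[0,0,0],[0,0,0],[0,0,0],[0,0,0]], "hand": [0.35,0.35,0.35,0.35]}}

```text
time: 17.7
ee_pos: [0.6654, 0.1846, 0.1242]
orientation: [179.9, 0.0, 100.1]
wrist_force: [-6.7, -2.7, 16.2]
grip_width: 0.0434
grip_force: 40.0
```

>>> {"op": "arm_command", "data": {"translation": [[0,0,-0.008],[0,0,-0.008],[0,0,-0.008],[0,0,-0.008],[0,0,-0.008]], "twist": [[0,0,0],[0,0,0],[0,0,0],[0,0,0],[0,0,0]], "hand": [0.35,0.7,0.7,0.7,0.7]}}

```text
time: 18.12
ee_pos: [0.6651, 0.1846, 0.1225]
orientation: [-180.0, -0.0, 100.1]
wrist_force: [0.1, -0.2, 1.0]
grip_width: 0.0617
grip_force: 0.0
```

>>> {"op": "arm_command", "data": {"translation": [[0,0,-0.2],[0,0,-0.4],[0,0,-0.6],[0,0,-0.7],[0,0,-0.7],[0,0,-0.7]], "twist": [[0,0,0],[0,0,0],[0,0,0],[0,0,0],[0,0,0],[0,0,0]], "hand": [0.7,0.7,0.7,0.7,0.7,0.7]}}

```text
time: 18.62
ee_pos: [0.6656, 0.1849, 0.2639]
orientation: [179.9, -0.0, 100.1]
wrist_force: [-0.8, 0.9, -1.4]
grip_width: 0.0619
grip_force: 0.0
```

```bash
python3 - <<'E'
from h import *
print(sense()['qpos'])
chain((.60,.0,.30,100))
E
```

```text
[ -4.7199836   35.54339417 -23.23981678  78.67105977  14.289143
  68.52623809 -19.18560357]
tr [-0.853 -0.485 -0.182] tw [ 0.002 -0.     0.001] rows 4.8
```

```bash
python3 - <<'E'
from h import *
chain((.4992,.1769,.24,150),(.4992,.1769,.122,150))
E
```

```text
tr [ 0.107 -0.826  0.118] tw [ 0.001  0.001 -0.555] rows 7.0
tr [ 0.   -0.    0.59] tw [0. 0. 0.] rows 2.8
```

>>> {"op": "arm_command", "data": {"translation": [[0.107,-0.825,0.12],[0.107,-0.825,0.12],[0.107,-0.825,0.12],[0.107,-0.825,0.12],[0.107,-0.825,0.12],[0.107,-0.825,0.12],[0.107,-0.825,0.12],[0.107,-0.825,0.12],[0.107,-0.825,0.12]], "twist": [[0,0,-0.555],[0,0,-0.555],[0,0,-0.555],[0,0,-0.555],[0,0,-0.555],[0,0,-0.555],[0,0,-0.555],[0,0,-0.555],[0,0,-0.555]], "hand": [0.4,0.4,0.4,0.4,0.4,0.4,0.4,0.4,0.4]}}

```text
time: 19.37
ee_pos: [0.4981, 0.1763, 0.2374]
orientation: [-179.9, -0.1, 149.8]
wrist_force: [0.5, 0.0, -0.8]
grip_width: 0.0347
grip_force: 0.0
```

```bash
python3 - <<'E'
from h import *
print(sense()['qpos'])
chain((.4992,.1769,.122,150))
im1=capture("top")[140:320,90:260]; im2=capture("scene")[130:250,220:390]
cv2.imwrite("pics/n1.png",np.hstack([cv2.resize(im1,(400,424),interpolation=2),cv2.copyMakeBorder(cv2.resize(im2,(400,282),interpolation=2),0,142,0,0,0)]))
E
```

```text
[  5.23780861  23.40458347 -37.39858129 104.8583968   16.56886553
  57.4194195   20.8718083 ]
tr [-0.004  0.006  0.577] tw [-0.001 -0.001 -0.002] rows 2.8
```

View pics/n1.png

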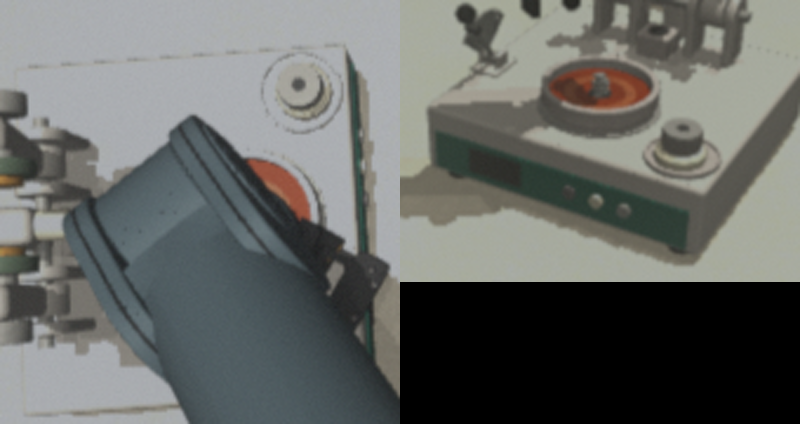

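The nut stands centred in the dish (collar at (304,92) and dish at (301,93), left view). The holder is bare, and no lug shows on the front. I'll descend onto the rim.

>>> {"op": "arm_command", "data": {"translation": [[-0.004,0.006,0.2],[-0.004,0.006,0.4],[-0.004,0.006,0.5],[-0.004,0.006,0.55],[-0.004,0.006,0.575],[-0.004,0.006,0.58],[-0.004,0.006,0.58]], "twist": [[0,0,0],[0,0,0],[0,0,0],[0,0,0],[0,0,0],[0,0,0],[0,0,0]], "hand": [0.4,0.4,0.4,0.4,0.4,0.4,0.4]}}

```text
time: 20.05
ee_pos: [0.5009, 0.1779, 0.1237]
orientation: [179.9, 0.1, 150.0]
wrist_force: [0.9, -0.2, -0.1]
grip_width: 0.0354
grip_force: 0.0
```

>>> {"op": "arm_command", "data": {"translation": [[0,0,0],[0,0,0],[0,0,0],[0,0,0],[0,0,0],[0,0,0],[0,0,0]], "twist": [[0,0,0],[0,0,0],[0,0,0],[0,0,0],[0,0,0],[0,0,0],[0,0,0]], "hand": [0,0,0,0,0,0,0], "squeeze": 55}}

```text
time: 20.63
ee_pos: [0.5004, 0.1771, 0.1232]
orientation: [-180.0, 0.0, 150.0]
wrist_force: [-0.7, -2.1, 5.5]
grip_width: 0.0071
grip_force: 55.0
```

>>> {"op": "arm_command", "data": {"translation": [[0,0,-0.03],[0,0,-0.06],[0,0,-0.09],[0,0,-0.12],[0,0,-0.15],[0,0,-0.18],[0,0,-0.22],[0,0,-0.26],[0,0,-0.28],[0,0,-0.28]], "twist": [[0,0,0],[0,0,0],[0,0,0],[0,0,0],[0,0,0],[0,0,0],[0,0,0],[0,0,0],[0,0,0],[0,0,0]], "hand": [0,0,0,0,0,0,0,0,0,0]}}

```text
time: 21.47
ee_pos: [0.5008, 0.1777, 0.18]
orientation: [179.9, 0.1, 150.0]
wrist_force: [1.1, 0.8, -3.0]
grip_width: 0.007
grip_force: 55.2
```

```bash
python3 - <<'E'
from h import *
c=np.array([.6368,-.1161])
f=lambda yaw,z,cc:(cc[0]-.0665*np.sin(np.radians(yaw)),cc[1]+.0665*np.cos(np.radians(yaw)),z,yaw)
chain(f(130,.19,np.array([.60,.05])),f(115,.15,c),f(115,.03,c))
cv2.imwrite("pics/n2.png",cv2.resize(capture("scene")[110:250,200:400],None,fx=3,fy=3,interpolation=2))
E
```

```text
tr [-0.635 -0.618 -0.05 ] tw [0.001 0.001 0.223] rows 4.3
tr [-0.668 -0.382  0.2  ] tw [ 0.    -0.     0.167] rows 3.8
tr [-0.  -0.   0.6] tw [0. 0. 0.] rows 2.9
```

View pics/n2.png

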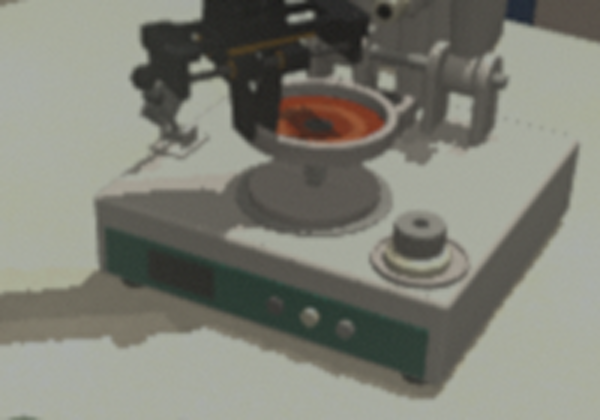

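The holder is off, level, and clear of the spindle. I'll carry it to the tray.

>>> {"op": "arm_command", "data": {"translation": [[-0.08,-0.08,-0.05],[-0.16,-0.16,-0.05],[-0.24,-0.23,-0.05],[-0.32,-0.31,-0.05],[-0.4,-0.39,-0.05],[-0.48,-0.47,-0.05],[-0.56,-0.55,-0.05],[-0.635,-0.62,-0.05],[-0.635,-0.62,-0.05]], "twist": [[0,0,0.03],[0,0,0.06],[0,0,0.09],[0,0,0.12],[0,0,0.15],[0,0,0.18],[0,0,0.2],[0,0,0.22],[0,0,0.22]], "hand": [0,0,0,0,0,0,0,0,0]}}

```text
time: 22.27
ee_pos: [0.5492, 0.0008, 0.1882]
orientation: [-179.9, 0.1, 129.8]
wrist_force: [-0.1, -1.7, -3.0]
grip_width: 0.0076
grip_force: 55.3
```

>>> {"op": "arm_command", "data": {"translation": [[-0.08,-0.05,0.0],[-0.16,-0.1,0.0],[-0.25,-0.14,0.03],[-0.33,-0.19,0.06],[-0.42,-0.24,0.1],[-0.5,-0.29,0.15],[-0.58,-0.33,0.18],[-0.67,-0.38,0.2],[-0.67,-0.38,0.2]], "twist": [[0,0,0.02],[0,0,0.04],[0,0,0.06],[0,0,0.08],[0,0,0.1],[0,0,0.12],[0,0,0.15],[0,0,0.17],[0,0,0.17]], "hand": [0,0,0,0,0,0,0,0,0]}}

```text
time: 23.02
ee_pos: [0.5765, -0.1514, 0.1472]
orientation: [-179.9, 0.1, 114.4]
wrist_force: [-0.0, -1.8, -2.5]
grip_width: 0.0072
grip_force: 55.2
```

```bash
python3 - <<'E'
from h import *
s=sense();print(s['ee_pos'],s['orientation'],s['grip_width'])
c=np.array([.6368,-.1161])
f=lambda yaw,z,cc:(cc[0]-.0665*np.sin(np.radians(yaw)),cc[1]+.0665*np.cos(np.radians(yaw)),z,yaw)
chain(f(115,.025,c))
cv2.imwrite("pics/n3.png",cv2.resize(np.vstack([capture("scene")[180:340,140:380],capture("top")[140:290,250:490]]),(768,992)[0:2] and (460,594),interpolation=2))
E
```

```text
[ 0.57654277 -0.15141025  0.14722466] [-1.79851857e+02  1.17927337e-01  1.14428535e+02] 0.007238323865003988
tr [0.034 0.016 0.611] tw [-0.002  0.001 -0.006] rows 2.9
```

View pics/n3.png

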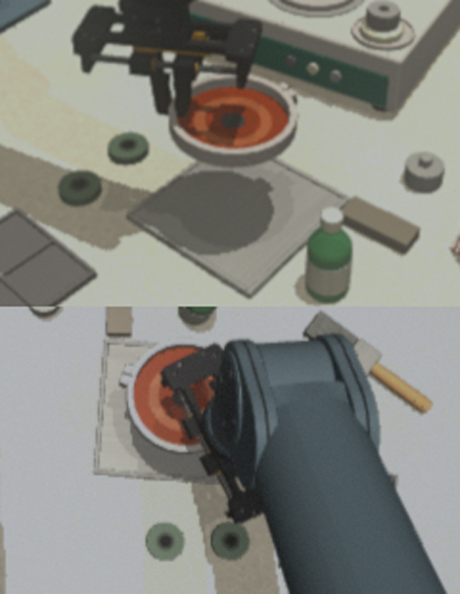

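The holder is level above the tray and clear of the wheels. I'll lower it.

>>> {"op": "arm_command", "data": {"translation": [[0.03,0.015,0.12],[0.03,0.015,0.24],[0.03,0.015,0.36],[0.03,0.015,0.48],[0.03,0.015,0.56],[0.03,0.015,0.61],[0.03,0.015,0.61]], "twist": [[0,0,0],[0,0,0],[0,0,0],[0,0,0],[0,0,0],[0,0,0],[0,0,0]], "hand": [0,0,0,0,0,0,0]}}

```text
time: 23.7
ee_pos: [0.5759, -0.137, 0.025]
orientation: [-179.9, -0.1, 115.0]
wrist_force: [-0.6, 0.2, -2.6]
grip_width: 0.0071
grip_force: 55.3
```

>>> {"op": "arm_command", "data": {"translation": [[0,0,0.01],[0,0,0.02],[0,0,0.03],[0,0,0.035],[0,0,0.035]], "twist": [[0,0,0],[0,0,0],[0,0,0],[0,0,0],[0,0,0]], "hand": [0,0,0,0,0]}}

```text
time: 24.12
ee_pos: [0.5774, -0.1382, 0.0203]
orientation: [180.0, 0.0, 114.9]
wrist_force: [-0.6, 0.5, -2.8]
grip_width: 0.0072
grip_force: 55.1
```

>>> {"op": "arm_command", "data": {"translation": [[0,0,0.005],[0,0,0.01],[0,0,0.015],[0,0,0.018],[0,0,0.018]], "twist": [[0,0,0],[0,0,0],[0,0,0],[0,0,0],[0,0,0]], "hand": [0,0,0,0,0]}}

```text
time: 24.53
ee_pos: [0.5772, -0.1383, 0.0173]
orientation: [-180.0, 0.0, 114.9]
wrist_force: [-3.2, 0.5, 9.0]
grip_width: 0.007
grip_force: 55.0
```

Contact. I'll release and go up toward the wheels.

>>> {"op": "arm_command", "data": {"translation": [[0,0,-0.004],[0,0,-0.004],[0,0,-0.004],[0,0,-0.004],[0,0,-0.004]], "twist": [[0,0,0],[0,0,0],[0,0,0],[0,0,0],[0,0,0]], "hand": [0.35,0.35,0.35,0.35,0.35]}}

```text
time: 24.95
ee_pos: [0.5771, -0.1381, 0.0169]
orientation: [180.0, 0.0, 114.9]
wrist_force: [0.3, -0.6, 0.2]
grip_width: 0.0305
grip_force: 0.0
```

>>> {"op": "arm_command", "data": {"translation": [[0,0,-0.15],[0,0,-0.3],[0,0,-0.5],[0,0,-0.7],[0,0,-0.7]], "twist": [[0,0,0],[0,0,0],[0,0,0],[0,0,0],[0,0,0]], "hand": [0.35,0.35,0.35,0.35,0.35]}}

```text
time: 25.37
ee_pos: [0.5818, -0.1386, 0.1646]
orientation: [179.4, 0.4, 114.9]
wrist_force: [1.1, -0.1, -0.3]
grip_width: 0.0307
grip_force: 0.0
```

>>> {"op": "arm_command", "data": {"translation": [[0.6,0,-0.5],[0.6,0,-0.5],[0.6,0,-0.5],[0.6,0,-0.5],[0.6,0,-0.5],[0.6,0,-0.5]], "twist": [[0,0,0],[0,0,0],[0,0,0],[0,0,0],[0,0,0],[0,0,0]], "hand": [0.8,0.8,0.8,0.8,0.8,0.8]}}

```text
time: 25.87
ee_pos: [0.5269, -0.0282, 0.2581]
orientation: [179.9, 0.1, 115.1]
wrist_force: [-0.4, -0.6, -0.2]
grip_width: 0.0684
grip_force: 0.0
```

```bash
python3 - <<'E'
from h import *
s=sense();print(s['ee_pos'],s['qpos'])
cv2.imwrite("pics/n4.png",cv2.resize(capture("top")[140:300,240:480],None,fx=3.3,fy=3.3,interpolation=2))
E
```

```text
[ 0.52688014 -0.02824066  0.25806757] [ 20.31134184  19.75638817 -27.40504713 104.38014494  10.59994737
  58.2227452   13.78650614]
```

View pics/n4.png

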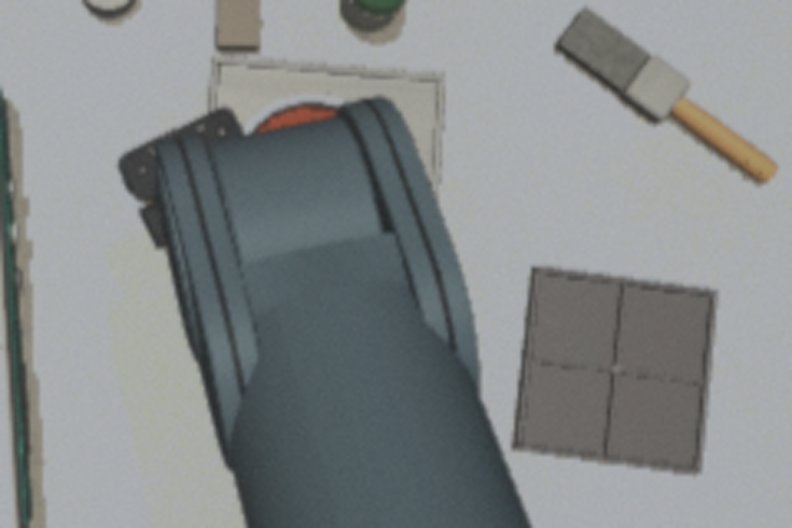

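The arm hides the wheels from above, but the wheel tray is clear. I'll find the wheels by colour in the scene camera, using code.

```bash
cat >> h.py <<'E'
def wheels(n):
    im=capture(n).astype(int); b,g,r=im[...,0],im[...,1],im[...,2]
    m=((g-r>12)&(g-b>5)).astype(np.uint8); m=cv2.morphologyEx(m,cv2.MORPH_CLOSE,np.ones((3,3)))
    k,_,st,_=cv2.connectedComponentsWithStats(m)
    for i in range(1,k):
        if st[i,4]>60:
            x,y,a,c=st[i,:4]; u=(x+(a-1)/2,y+(c-1)/2)
            print(n,np.round(u,1),'area',st[i,4],'box',a,c,np.round(w(n,u,.0075 if n=="scene" else .012),4))
E
python3 - <<'E'
from h import *
wheels("scene"); wheels("top")
im=capture("scene"); print(im[270:286:3,174:190:3].tolist()[2])
E
```

```text
scene [289. 210.] area 1173 box 107 49 [0.521  0.1741 0.0075]
scene [181.  276.5] area 125 box 21 14 [ 0.458  -0.1978  0.0075]
scene [312.  309.5] area 391 box 23 22 [ 0.7646 -0.1172  0.0075]
top [355.  134.5] area 186 box 19 18 [ 0.7993 -0.1695  0.012 ]
top [241.5 214.5] area 118 box 6 80 [0.5863 0.1366 0.012 ]
top [ 84.  210.5] area 63 box 15 6 [0.6019 0.5543 0.012 ]
top [246.  277.5] area 63 box 3 42 [0.4214 0.1252 0.012 ]
[[87, 106, 93], [68, 77, 70], [49, 53, 53], [53, 58, 57], [73, 88, 79], [87, 108, 94]]
```

```bash
python3 - <<'E'
from h import *
chain((.458,-.198,.10,82),(.458,-.198,.0075,82))
E
```

```text
tr [-0.616 -0.658  0.779] tw [-0.001 -0.     0.365] rows 5.7
tr [ 0.    -0.     0.462] tw [0. 0. 0.] rows 2.2
```

>>> {"op": "arm_command", "data": {"translation": [[-0.615,-0.66,0.6],[-0.615,-0.66,0.7],[-0.615,-0.66,0.78],[-0.615,-0.66,0.78],[-0.615,-0.66,0.78],[-0.615,-0.66,0.78],[-0.615,-0.66,0.78],[-0.615,-0.66,0.78],[-0.615,-0.66,0.78]], "twist": [[0,0,0.365],[0,0,0.365],[0,0,0.365],[0,0,0.365],[0,0,0.365],[0,0,0.365],[0,0,0.365],[0,0,0.365],[0,0,0.365]], "hand": [0.8,0.8,0.8,0.8,0.8,0.8,0.8,0.8,0.8]}}

```text
time: 26.82
ee_pos: [0.4589, -0.1963, 0.1008]
orientation: [-180.0, -0.0, 82.1]
wrist_force: [0.8, 0.8, -0.2]
grip_width: 0.0709
grip_force: 0.0
```

```bash
python3 - <<'E'
from h import *
print(sense()['ee_pos'])
chain((.458,-.198,.0075,82)); wheels("scene"); wheels("top")
E
```

```text
[ 0.45891141 -0.19634681  0.10077161]
tr [-0.009 -0.003  0.466] tw [-0.    -0.     0.001] rows 2.2
scene [289. 210.] area 1182 box 107 49 [0.521  0.1741 0.0075]
scene [206.  255.5] area 104 box 19 12 [ 0.4566 -0.1082  0.0075]
scene [312.  309.5] area 392 box 23 22 [ 0.7646 -0.1172  0.0075]
top [355. 134.] area 183 box 19 17 [ 0.8007 -0.1695  0.012 ]
top [242. 211.] area 125 box 7 87 [0.5956 0.1353 0.012 ]
top [335.5 261.5] area 133 box 18 18 [ 0.4601 -0.1084  0.012 ]
```

Wheel A is still at about (0.458, -0.108). I'll grasp wheel B.

>>> {"op": "arm_command", "data": {"translation": [[-0.009,-0.003,0.15],[-0.009,-0.003,0.3],[-0.009,-0.003,0.4],[-0.009,-0.003,0.45],[-0.009,-0.003,0.466],[-0.009,-0.003,0.466]], "twist": [[0,0,0],[0,0,0],[0,0,0],[0,0,0],[0,0,0],[0,0,0]], "hand": [0.8,0.8,0.8,0.8,0.8,0.8]}}

```text
time: 27.42
ee_pos: [0.4583, -0.1977, 0.008]
orientation: [180.0, -0.0, 82.2]
wrist_force: [0.2, -1.4, -0.4]
grip_width: 0.0704
grip_force: 0.0
```

>>> {"op": "arm_command", "data": {"translation": [[0,0,0],[0,0,0],[0,0,0],[0,0,0],[0,0,0]], "twist": [[0,0,0],[0,0,0],[0,0,0],[0,0,0],[0,0,0]], "hand": [0.45,0.45,0.45,0.45,0.45], "squeeze": 30}}

```text
time: 27.83
ee_pos: [0.4586, -0.1986, 0.0088]
orientation: [179.9, 0.0, 82.1]
wrist_force: [-0.8, 1.0, 7.6]
grip_width: 0.0505
grip_force: 30.0
```

>>> {"op": "arm_command", "data": {"translation": [[0,0,-0.1],[0,0,-0.25],[0,0,-0.3],[0,0,-0.3],[0,0,-0.3]], "twist": [[0,0,0],[0,0,0],[0,0,0],[0,0,0],[0,0,0]], "hand": [0.45,0.45,0.45,0.45,0.45]}}

```text
time: 28.25
ee_pos: [0.4579, -0.1985, 0.0679]
orientation: [179.9, 0.0, 82.1]
wrist_force: [-1.0, 0.0, -0.3]
grip_width: 0.0507
grip_force: 30.0
```

```bash
python3 - <<'E'
from h import *
chain((.5238,-.3158,.065,82),(.5238,-.3158,.016,82))
E
```

```text
tr [-0.535  0.407  0.015] tw [0.001 0.    0.001] rows 3.2
tr [ 0.    -0.     0.245] tw [0. 0. 0.] rows 1.2
```

>>> {"op": "arm_command", "data": {"translation": [[-0.11,0.08,0],[-0.22,0.16,0],[-0.33,0.25,0],[-0.43,0.33,0],[-0.535,0.407,0.015],[-0.535,0.407,0.015],[-0.535,0.407,0.015]], "twist": [[0,0,0],[0,0,0],[0,0,0],[0,0,0],[0,0,0],[0,0,0],[0,0,0]], "hand": [0.45,0.45,0.45,0.45,0.45,0.45,0.45]}}

```text
time: 28.83
ee_pos: [0.5226, -0.3161, 0.0627]
orientation: [-179.9, -0.0, 82.0]
wrist_force: [-0.1, 1.5, 0.3]
grip_width: 0.0506
grip_force: 30.0
```

>>> {"op": "arm_command", "data": {"translation": [[0,0,0.08],[0,0,0.16],[0,0,0.22],[0,0,0.24],[0,0,0.245]], "twist": [[0,0,0],[0,0,0],[0,0,0],[0,0,0],[0,0,0]], "hand": [0.45,0.45,0.45,0.45,0.45]}}

```text
time: 29.25
ee_pos: [0.5225, -0.3139, 0.0145]
orientation: [-179.8, -0.1, 82.1]
wrist_force: [0.6, -0.5, 0.4]
grip_width: 0.0502
grip_force: 30.0
```

>>> {"op": "arm_command", "data": {"translation": [[0,0,0.006],[0,0,0.01],[0,0,0.012],[0,0,0.012]], "twist": [[0,0,0],[0,0,0],[0,0,0],[0,0,0]], "hand": [0.45,0.45,0.45,0.45]}}

```text
time: 29.58
ee_pos: [0.524, -0.3156, 0.014]
orientation: [179.9, 0.0, 82.1]
wrist_force: [-0.1, -0.6, 0.2]
grip_width: 0.0503
grip_force: 30.0
```

>>> {"op": "arm_command", "data": {"translation": [[0,0,0],[0,0,0],[0,0,0],[0,0,0]], "twist": [[0,0,0],[0,0,0],[0,0,0],[0,0,0]], "hand": [0.68,0.68,0.68,0.68]}}

```text
time: 29.92
ee_pos: [0.5237, -0.3155, 0.0135]
orientation: [180.0, 0.0, 82.1]
wrist_force: [0.9, 0.3, -0.1]
grip_width: 0.06
grip_force: 0.0
```

>>> {"op": "arm_command", "data": {"translation": [[0,0,-0.1],[0,0,-0.3],[0,0,-0.5],[0,0,-0.5]], "twist": [[0,0,0],[0,0,0],[0,0,0],[0,0,0]], "hand": [0.8,0.8,0.8,0.8]}}

```text
time: 30.25
ee_pos: [0.5281, -0.3176, 0.1208]
orientation: [179.4, 0.2, 82.1]
wrist_force: [1.3, -0.9, 0.2]
grip_width: 0.0705
grip_force: 0.0
```

```bash
python3 - <<'E'
from h import *
wheels("scene"); wheels("top")
chain((.458,-.15,.11,82),(.458,-.1085,.10,82))
E
```

```text
scene [289. 210.] area 1181 box 107 49 [0.521  0.1741 0.0075]
scene [206.5 255.5] area 109 box 18 12 [ 0.4577 -0.1075  0.0075]
scene [312.  309.5] area 393 box 23 22 [ 0.7646 -0.1172  0.0075]
scene [168.  316.5] area 86 box 17 12 [ 0.5208 -0.303   0.0075]
top [355. 134.] area 180 box 19 17 [ 0.8007 -0.1695  0.012 ]
top [243.5 237.5] area 171 box 8 122 [0.5255 0.1315 0.012 ]
top [338. 262.] area 66 box 13 17 [ 0.4587 -0.1149  0.012 ]
tr [ 0.777 -0.445  0.023] tw [0.002 0.001 0.001] rows 4.3
tr [ 0.205 -0.029  0.05 ] tw [0. 0. 0.] rows 1.0
```

>>> {"op": "arm_command", "data": {"translation": [[0.98,-0.475,0.07],[0.98,-0.475,0.07],[0.98,-0.475,0.07],[0.98,-0.475,0.07],[0.98,-0.475,0.07],[0.98,-0.475,0.07],[0.98,-0.475,0.07]], "twist": [[0,0,0],[0,0,0],[0,0,0],[0,0,0],[0,0,0],[0,0,0],[0,0,0]], "hand": [0.8,0.8,0.8,0.8,0.8,0.8,0.8]}}

```text
time: 30.93
ee_pos: [0.4542, -0.1045, 0.0981]
orientation: [-179.8, -0.1, 82.4]
wrist_force: [-0.1, -0.3, 0.3]
grip_width: 0.0701
grip_force: 0.0
```

```bash
python3 - <<'E'
from h import *
print(sense()['ee_pos'])
wheels("scene"); chain((.458,-.1085,.0075,82))
E
```

```text
[ 0.45418759 -0.10448133  0.09805219]
scene [288.5 210.5] area 1194 box 108 50 [0.5212 0.1712 0.0075]
scene [312.  309.5] area 398 box 23 22 [ 0.7646 -0.1172  0.0075]
scene [164.5 318.5] area 217 box 24 18 [ 0.5186 -0.311   0.0075]
tr [-0.006  0.015  0.455] tw [-0.002 -0.     0.003] rows 2.2
```

>>> {"op": "arm_command", "data": {"translation": [[-0.006,0.017,0.15],[-0.006,0.017,0.3],[-0.006,0.017,0.4],[-0.006,0.017,0.44],[-0.006,0.017,0.452],[-0.006,0.017,0.452]], "twist": [[0,0,0],[0,0,0],[0,0,0],[0,0,0],[0,0,0],[0,0,0]], "hand": [0.8,0.8,0.8,0.8,0.8,0.8]}}

```text
time: 31.48
ee_pos: [0.4597, -0.1108, 0.0086]
orientation: [-180.0, 0.0, 82.0]
wrist_force: [-0.3, 0.7, -0.1]
grip_width: 0.0706
grip_force: 0.0
```

>>> {"op": "arm_command", "data": {"translation": [[0,0,0],[0,0,0],[0,0,0],[0,0,0],[0,0,0]], "twist": [[0,0,0],[0,0,0],[0,0,0],[0,0,0],[0,0,0]], "hand": [0.45,0.45,0.45,0.45,0.45], "squeeze": 30}}

```text
time: 31.9
ee_pos: [0.4605, -0.1102, 0.0099]
orientation: [179.9, 0.0, 82.1]
wrist_force: [-1.0, -0.4, 7.2]
grip_width: 0.0499
grip_force: 30.0
```

>>> {"op": "arm_command", "data": {"translation": [[0,0,-0.1],[0,0,-0.25],[0,0,-0.3],[0,0,-0.3],[0,0,-0.3]], "twist": [[0,0,0],[0,0,0],[0,0,0],[0,0,0],[0,0,0]], "hand": [0.45,0.45,0.45,0.45,0.45]}}

```text
time: 32.32
ee_pos: [0.4599, -0.1101, 0.0691]
orientation: [179.9, 0.0, 82.1]
wrist_force: [-0.7, -0.2, -1.7]
grip_width: 0.0501
grip_force: 30.0
```

```bash
python3 - <<'E'
from h import *
chain((.4434,-.3758,.065,82),(.4434,-.3758,.016,82))
E
```

```text
tr [-1.327  0.101  0.021] tw [0.001 0.    0.001] rows 6.4
tr [ 0.    -0.     0.245] tw [0. 0. 0.] rows 1.2
```

>>> {"op": "arm_command", "data": {"translation": [[-0.13,0.01,0],[-0.26,0.02,0],[-0.39,0.03,0],[-0.52,0.04,0],[-0.65,0.05,0],[-0.78,0.06,0],[-0.8,0.06,0]], "twist": [[0,0,0],[0,0,0],[0,0,0],[0,0,0],[0,0,0],[0,0,0],[0,0,0]], "hand": [0.45,0.45,0.45,0.45,0.45,0.45,0.45]}}

```text
time: 32.9
ee_pos: [0.4476, -0.2751, 0.0674]
orientation: [-179.9, 0.1, 81.8]
wrist_force: [0.2, -1.3, -0.3]
grip_width: 0.0502
grip_force: 30.0
```

>>> {"op": "arm_command", "data": {"translation": [[-0.13,0.01,0],[-0.26,0.02,0],[-0.39,0.03,0],[-0.5,0.04,0],[-0.527,0.04,0.02],[-0.527,0.04,0.02],[-0.527,0.04,0.02]], "twist": [[0,0,0],[0,0,0],[0,0,0],[0,0,0],[0,0,0],[0,0,0],[0,0,0]], "hand": [0.45,0.45,0.45,0.45,0.45,0.45,0.45]}}

```text
time: 33.48
ee_pos: [0.4425, -0.3735, 0.0636]
orientation: [-179.9, -0.1, 82.1]
wrist_force: [0.3, 0.8, -1.2]
grip_width: 0.0502
grip_force: 30.0
```

>>> {"op": "arm_command", "data": {"translation": [[0,0,0.08],[0,0,0.16],[0,0,0.22],[0,0,0.235],[0,0,0.24],[0,0,0.24]], "twist": [[0,0,0],[0,0,0],[0,0,0],[0,0,0],[0,0,0],[0,0,0]], "hand": [0.45,0.45,0.45,0.45,0.45,0.45]}}

```text
time: 33.98
ee_pos: [0.4433, -0.3748, 0.017]
orientation: [-180.0, -0.0, 82.1]
wrist_force: [-0.3, 0.4, -0.4]
grip_width: 0.0499
grip_force: 30.0
```

>>> {"op": "arm_command", "data": {"translation": [[0,0,0.005],[0,0,0.01],[0,0,0.01],[0,0,0.01]], "twist": [[0,0,0],[0,0,0],[0,0,0],[0,0,0]], "hand": [0.45,0.45,0.45,0.45]}}

```text
time: 34.32
ee_pos: [0.4431, -0.3757, 0.0153]
orientation: [180.0, 0.0, 82.1]
wrist_force: [0.1, 0.1, 0.5]
grip_width: 0.0501
grip_force: 30.0
```

>>> {"op": "arm_command", "data": {"translation": [[0,0,0],[0,0,0],[0,0,0],[0,0,0]], "twist": [[0,0,0],[0,0,0],[0,0,0],[0,0,0]], "hand": [0.68,0.68,0.68,0.68]}}

```text
time: 34.65
ee_pos: [0.443, -0.3756, 0.0151]
orientation: [180.0, 0.0, 82.1]
wrist_force: [-0.0, 0.7, 0.0]
grip_width: 0.0596
grip_force: 0.0
```

>>> {"op": "arm_command", "data": {"translation": [[0,0,-0.1],[0,0,-0.3],[0,0,-0.5],[0,0,-0.7],[0,0,-0.9],[0,0,-1],[0,0,-1]], "twist": [[0,0,0],[0,0,0],[0,0,0],[0,0,0],[0,0,0],[0,0,0],[0,0,0]], "hand": [0.68,0.68,0.68,0.68,0.68,0.68,0.68]}}

```text
time: 35.23
ee_pos: [0.4456, -0.3773, 0.2205]
orientation: [179.5, 0.3, 82.1]
wrist_force: [0.5, -0.1, 0.4]
grip_width: 0.0599
grip_force: 0.0
```

```bash
python3 - <<'E'
from h import *
chain((.3,-.5,.25,60))
E
```

```text
tr [-0.709 -0.635 -0.149] tw [0.006 0.002 0.245] rows 4.6
```

>>> {"op": "arm_command", "data": {"translation": [[-0.71,-0.6,-0.15],[-0.71,-0.6,-0.15],[-0.71,-0.6,-0.15],[-0.71,-0.6,-0.15],[-0.71,-0.6,-0.15],[-0.71,-0.6,-0.15],[-0.71,-0.6,-0.15],[-0.71,-0.6,-0.15]], "twist": [[0,0,0.24],[0,0,0.24],[0,0,0.24],[0,0,0.24],[0,0,0.24],[0,0,0.24],[0,0,0.24],[0,0,0.24]], "hand": [0.68,0.68,0.68,0.68,0.68,0.68,0.68,0.68]}}

```text
time: 35.9
ee_pos: [0.3054, -0.4984, 0.2441]
orientation: [-180.0, -0.1, 60.6]
wrist_force: [0.5, 1.0, -0.0]
grip_width: 0.0598
grip_force: 0.0
```

```bash
python3 - <<'E'
from h import *
wheels("top"); wheels("scene")
a=capture("top")[125:330,85:480]; b=capture("scene")[85:390,80:420]
a=cv2.resize(a,None,fx=1.95,fy=1.95,interpolation=2)
b2=cv2.resize(capture("scene")[230:375,80:340],(312,174),interpolation=2); b1=cv2.resize(capture("scene")[80:240,225:400],(220,200),interpolation=2)
out=np.zeros((600,800,3),np.uint8); out[:a.shape[0],:a.shape[1]]=a[:600,:800]; h=a.shape[0]
out[h:h+174,:312]=b2[:600-h]; out[h:h+200,330:550]=b1[:600-h]
cv2.imwrite("pics/fin.png",out)
E
```

```text
top [355. 134.] area 176 box 19 17 [ 0.8007 -0.1695  0.012 ]
top [242. 217.] area 66 box 5 47 [0.5796 0.1353 0.012 ]
top [414.5 236. ] area 125 box 18 17 [ 0.5242 -0.3171  0.012 ]
top [438.5 266.5] area 147 box 18 18 [ 0.4442 -0.3758  0.012 ]
scene [289. 210.] area 1112 box 107 49 [0.521  0.1741 0.0075]
scene [312.  309.5] area 386 box 23 22 [ 0.7646 -0.1172  0.0075]
scene [164.5 319. ] area 166 box 22 17 [ 0.5196 -0.312   0.0075]
scene [114.5 320.5] area 174 box 24 18 [ 0.436  -0.3724  0.0075]
```

View pics/fin.png

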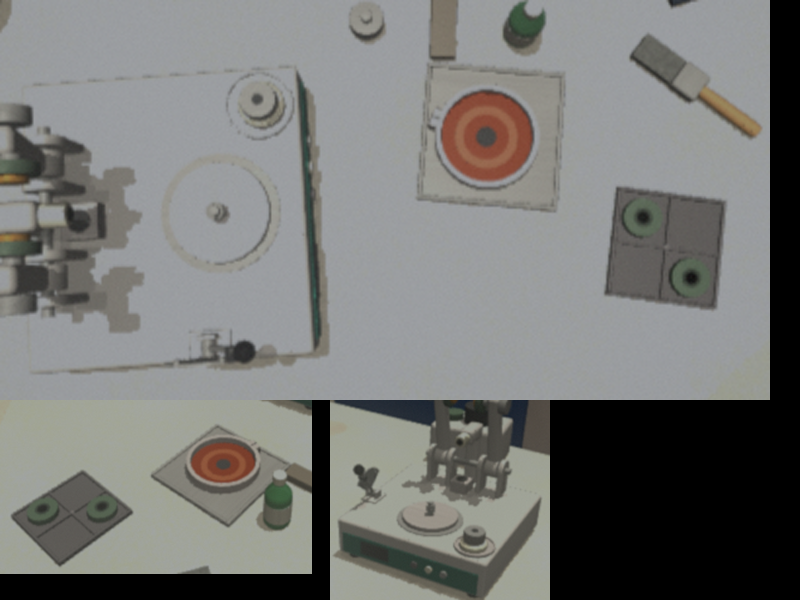

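The picture shows everything in place. The lever is raised with its knob at (242,351), the nut is in the dish at (261,101), and the holder is flat in its tray at (486,136). The two wheels are in separate compartments at (643,216) and (691,277), and the bystanders have not moved.

```bash
python3 -c "
from rig import *; print(finish_job())"
```

```text
the job is handed in; nothing more can be done
None
```

The machine is cleared down and handed in, and my last check pictures show everything in place: lever latched with both arms up, nut on its collar in the dish, holder flat in its tray with the specimen up, both wheels in separate compartments, bystanders untouched; the hand-in returned no verdict.

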